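# Close the washed kitchen containers with their own lids

## Task

The containers are washed and dry and go back on the rack closed: put every lid on the container it belongs to, so that it sits fully home and level in the mouth: the green lid on the glass tumbler, the white one with the grip bar on the plastic jar, the big round steel one on the steel canister and the rectangular one on the lunchbox. Set the lids down rather than dropping them, leave each container standing where it is, and do not disturb the small open bowl and the salt shaker.

Things in the scene. Friction and masses are not known exactly. Their poses are not given: they have to be found in the camera images.
- green_lid (a point): Green silicone lid of the tumbler, loose, 40 mm tall, standing on its self-centring plug (10 mm deep, 45 mm across at the bottom, 62 at the top). Above: round flange 88 mm across, its top 14 mm above the bottom; then an upright round knob, 24 mm across, up to 40 mm, to grip. Point: on the axis, 20 mm above the bottom, z up; seated (flange on rim) it is 10 mm above the mouth point.
- jar_lid (a point): White plastic lid of the jar, loose, 40 mm tall, on its self-centring plug (10 mm deep, 66 to 83 mm across). Above: round flange 108 mm across, top 14 mm above the bottom; then an upright grip bar up to 40 mm, 56 mm long (x) and 14 wide (y): pinch across y. Any yaw fits. Point: on the axis, 20 mm above the bottom, z up; seated (flange on rim) it is 10 mm above the mouth point.
- canister_lid (a point): Round steel lid of the canister, the biggest round one, loose, 40 mm tall, on its self-centring plug (10 mm deep, 90 to 107 mm across). Above: flange 132 mm across, domed to 17 mm above the bottom; then a round black knob 26 mm across, up to 40 mm, to grip. Point: on the axis, 20 mm above the bottom, z up; seated (flange on rim) it is 10 mm above the mouth point.
- lunchbox_lid (a point): Rectangular steel lid, loose, 40 mm tall, on its self-centring plug (10 mm deep, 92x58 to 105x71 mm). Above: flange 124 (x) by 90 mm (y), top 13 mm above the bottom; strap handle bar 60 long (x), 14 wide (y), 32 to 40 mm up, on end legs: pinch across y. Fits either way round. Point: in the middle, 20 mm above the bottom, z up; seated (flange on rim) it is 10 mm above the mouth point.
- tumbler_mouth (a point): Clear glass tumbler, empty, standing loose and upright, 88 mm tall, 74 mm across at the rim (opening 68 mm), 62 mm at the foot. The point is the centre of its mouth, level with the rim; z is up.
- jar_mouth (a point): Clear plastic jar with white rim, empty, standing loose and upright, 78 mm tall, 96 mm across (100 mm over a ridge), opening 88 mm. The point is the centre of its mouth, level with the rim; z is up.
- canister_mouth (a point): Round stainless steel canister, empty, standing loose and upright, 68 mm tall, 120 mm across, opening 113 mm. The point is the centre of its mouth, level with the rim; z is up.
- lunchbox_mouth (a point): Rectangular stainless steel lunchbox, empty, standing loose and upright, 50 mm tall, 116 mm (along the point's x) by 82 mm (along y), opening 111 x 77 mm, with a rigid open clip latch on each short end (15 mm out), not to be closed. The point is the centre of its mouth, level with the rim; z is up.
- bowl: Small open stainless steel bowl, 36 mm tall, 92 mm across the rim, among the lids and containers. It has no lid and stays as it is. Origin: centre of its underside.
- shaker: Small glass salt shaker with a steel cap, 51 mm tall, 32 mm across, among the lids and containers. It stays as it is. Origin: centre of its underside.
Mind the look-alikes: they are no part of the job. What is shaped like the part that bears jar_lid but red or turquoise is not meant. What is shaped like the part that bears canister_mouth but brown is not meant.

How it is judged:
By the outcome, as a careful person would: the job done as asked, in the order asked, and still so for the second after the job is handed in, with the robot touching nothing.
It also fails if it takes over 115 s, if anything falls off the work surface, if the arm or the gripper's body presses on something with over 40 N, if the wrist force passes 120 N, or if a joint passes its speed limit or range.

## Robot

A 6-joint arm with a two-finger parallel gripper is mounted at the origin on the work surface. World frame = base frame: x ahead of the robot, y to its left, z up, the work surface at z = 0. Lengths are in m, angles in rad, forces in N, time in s.
With the tool pointing down it reaches from about 0.35 to 0.925 m from the base axis. Payload 6.4 kg.
Tool frame: the origin (TCP) lies midway between the tips of the shut fingers; the grasp point (between the pads) lies 19 mm behind it (ctrl.grip_point_offset is the distance from the TCP to the grasp point, in m); z points along the fingers, y is the direction in which the jaws open and shut (so a half turn about z gives the same grasp; the last joint's range is limited). The gripper opens to 94 mm and grips with 3 to 60 N. Pads are 16 mm wide; open, the fingers measure 119 mm over their backs; the gripper's body (75 mm by 177 mm) begins 78 mm behind the grasp point.
Start: joints at [-1.361, 0.245, 1.558, -0, 1.339, -0.174], TCP at [0.243, -0.603, 0.205] pointing down, gripper open.
Joint ranges: [-3.13, 3.13], [-1.02, 2.26], [0.13, 2.54], [-0.95, 4.09], [0.21, 2.88], [-2.74, 2.74]. Speed limits (rad/s): [2.57, 2.57, 3.14, 3.14, 3.14, 3.14].

## Interface

Orientations are given as a unit quaternion [w, x, y, z].
In Python, from workcell import ctrl gives the robot as it stands.
- The arm moves only by the tool drive_tool, never from a script. Its argument "deltas" is one flat list of numbers, 5 for each row, row after row: the shift along the tool's x, y, z in units of 60 mm (1.0 is 60 mm), then the turn about the tool's z in units of 10 degrees (1.0 is 10 degrees), then the finger opening in mm, from 0 to 94. In form: [dx, dy, dz, yaw, grip, dx, dy, dz, yaw, grip, ...]. A call has 1 to 20 rows; each row shifts and turns the commanded pose from where the row before left it, along the tool's axes as they then stand; what a row does not reach is not made up. A row lasts 1/8 s, in which the tool goes at most 62.5 mm and 10.7 degrees, less where a joint would pass 70% of its speed; a pose out of reach is approached as far as the arm can. A call is refused whole if a number of a shift passes 1 or a number of a turn 1, either way. A call with a gripper value outside its range is refused whole. The fingers move at their own pace and stop on an object; the grip force is fixed at half the most. Time passes only in rows, so rows that do not move let the fingers close. It gives the time, the measured TCP pose, the force and the opening at its end, in the units of the state.
- ctrl.read_state(): the state, without advancing time (a new reading comes with each control period).
- ctrl.read_camera(name): name is "scene" or "top" or "wrist"; returns the picture (400x640x3 uint8, red, green, blue); there is no depth.
- ctrl.camera_info(name): a dict with "camera_matrix" (3x3 intrinsics, pixels), "dist" ([k1, k2, p1, p2, k3] as OpenCV has them; the pictures are not rectified), "R" (3x3) and "t" (3): a world point X has camera coordinates R X + t. Camera axes: x right, y down, z forward; pixel columns grow to the right and rows downward; lengths in m; the calibration is good to about 2 mm. A picture is of the moment at which its call begins: read the wrist's pose just before it. camera_info takes no time and is no camera call; for the wrist camera it gives the pose at the moment of the call.
- ctrl.sign_off(): hands the job in, once; it reports no verdict.
The state is a dict: "time_s": time; "joint_pos": joint angles; "dq": joint speeds; "tau": joint torques, N m; "eef_pos": TCP position; "eef_rot": TCP orientation; "contact_force": force on the tool from outside, world axes, zero at the start; "wrist_torque": the same for the moment, N m; "gripper_width": opening from 0.0 (shut) to 1.0 (fully open).
Only numpy, scipy, OpenCV 4.12 (cv2) and the standard library are available. Lean on these libraries where they do the work, as an engineer would, in place of code of your own. Each camera call takes 0.05 s, during which the arm holds its last target. There are 200 camera calls.

## Working session

There is one attempt and no reset: what is moved stays moved. The work goes in short steps, Python scripts to look and compute and a tool call to move; the robot and the scene stay as the last step left them, time stands still between calls to the robot, and variables do not carry over. Pictures are saved under pics/ and viewed, about 12 in all and at most 16, crops included, and the job is handed in when it is done.

Besides the shell and the picture viewer there is one more tool, called by a JSON object that holds its "api" and its "payload", one argument or row to a line. drive_tool: Moves the arm, as the interface text tells. Its arguments: {"type":"object","properties":{"deltas":{"type":"array","items":{"type":"number"}}},"required":["deltas"]}

```bash
mkdir -p pics; ls
python3 - <<'E'
from workcell import ctrl
import cv2,numpy as np
for n in("top","scene"):
    im=ctrl.read_camera(n);cv2.imwrite(f"pics/{n}0.png",im[:,:,::-1])
    c=ctrl.camera_info(n);print(n,np.round(c["camera_matrix"],1).tolist(),np.round(c["dist"],3),np.round(c["R"],3).tolist(),np.round(c["t"],3))
s=ctrl.read_state();print(s["eef_rot"],s["gripper_width"],s["time_s"])
E
```

```text
pics
top [[492.7, 0.0, 315.4], [0.0, 492.7, 209.7], [0.0, 0.0, 1.0]] [-0.033  0.     0.     0.     0.   ] [[-0.006, -1.0, 0.007], [-0.994, 0.005, -0.109], [0.109, -0.008, -0.994]] [0.021 0.467 1.698]
scene [[366.9, 0.0, 320.3], [0.0, 366.9, 196.0], [0.0, 0.0, 1.0]] [-0.014  0.     0.     0.     0.   ] [[0.792, 0.61, 0.0], [0.423, -0.55, -0.72], [-0.439, 0.571, -0.694]] [-0.368 -0.128  1.433]
[-8.52022695e-04  9.81648258e-01  1.90698642e-01 -1.25063069e-05] 0.9986978579624002 0.1
```

View pics/top0.png

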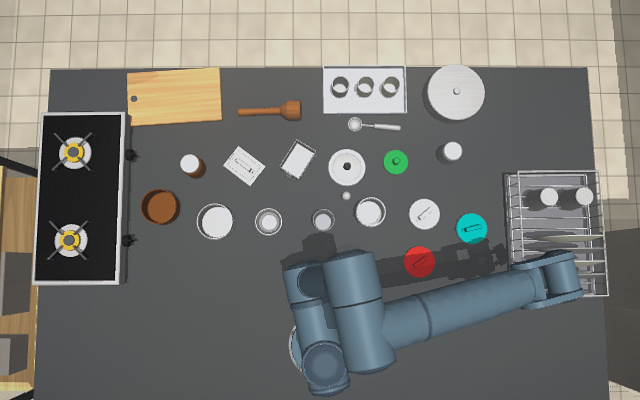

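View pics/scene0.png

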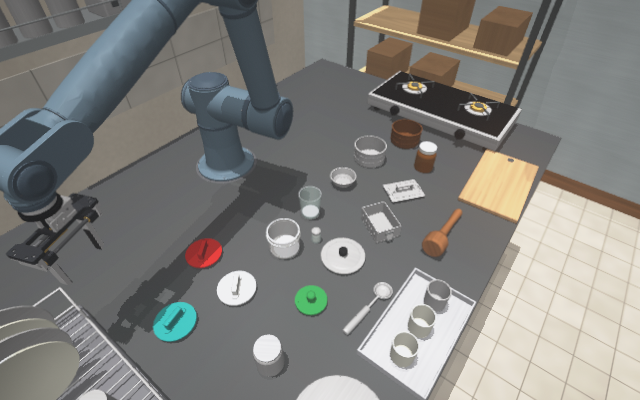

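Top view: lunchbox lid (244,166), lunchbox (297,160), canister lid (347,167), green lid (396,162), canister (215,221), bowl (268,222), tumbler (322,221), jar (370,212), shaker (346,196), white lid (424,214). The red lid, turquoise lid and brown pot are the decoys. The scene view agrees with this.

```bash
cat > h.py <<'E'
from workcell import ctrl
import cv2,numpy as np
def ray(c,px,z):
    K=np.array(c["camera_matrix"]);R=np.array(c["R"]);t=np.array(c["t"])
    u=cv2.undistortPoints(np.array([[px]],float),K,np.array(c["dist"]))[0,0]
    d=R.T@np.array([u[0],u[1],1]);o=-R.T@t
    return o+d*(z-o[2])/d[2]
def proj(c,X):
    R=np.array(c["R"]);t=np.array(c["t"],float)
    return cv2.projectPoints(np.array(X,float).reshape(-1,3),cv2.Rodrigues(R)[0],t,np.array(c["camera_matrix"]),np.array(c["dist"]))[0][:,0]
def shot(n,name=None):
    c=ctrl.camera_info(n);im=ctrl.read_camera(n)[:,:,::-1].copy()
    if name:cv2.imwrite(f"pics/{name}.png",im)
    return c,im
E
python3 - <<'E'
from h import *
im=cv2.imread("pics/top0.png");c=ctrl.camera_info("top")
for n,p,z in[("lblid",(244,166),.013),("lb",(298,160),.05),("canlid",(347,167),.014),("green",(396,162),.014),("can",(215,221),.068),("bowl",(268,222),.036),("tum",(323,221),.088),("jar",(370,212),.078),("shaker",(346,196),.05),("jarlid",(424,214),.014)]:
    print(n,np.round(ray(c,p,z),3))
cv2.imwrite("pics/crop.png",cv2.resize(im[135:250,190:450],None,fx=3,fy=3,interpolation=cv2.INTER_CUBIC))
c,w=shot("wrist","w0");print(np.round(c["camera_matrix"],0).tolist(),np.round(-np.array(c["R"]).T@c["t"],3),np.round(c["R"],2).tolist())
E
```

```text
lblid [0.626 0.271 0.013]
lb [0.639 0.078 0.05 ]
canlid [ 0.62  -0.095  0.014]
green [ 0.638 -0.27   0.014]
can [0.425 0.361 0.068]
bowl [0.424 0.183 0.036]
tum [ 0.422 -0.006  0.088]
jar [ 0.452 -0.166  0.078]
shaker [ 0.511 -0.088  0.05 ]
jarlid [ 0.451 -0.365  0.014]
[[314.0, 0.0, 319.0], [0.0, 314.0, 196.0], [0.0, 0.0, 1.0]] [ 0.321 -0.572  0.384] [[0.37, -0.93, -0.0], [-0.89, -0.36, 0.29], [-0.27, -0.11, -0.96]]
```

View pics/crop.png

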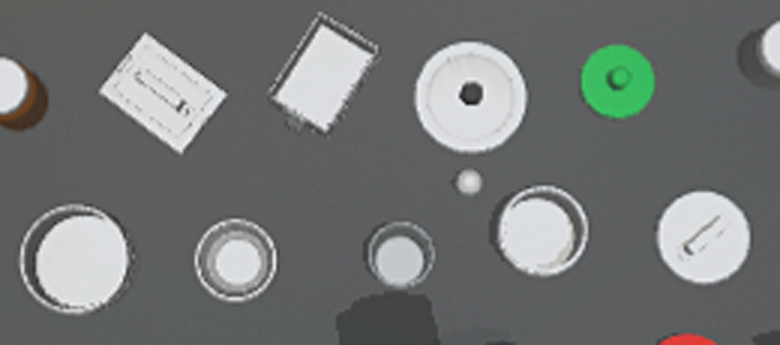

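Crop shows rims: canister (76,258), tumbler (401,253), jar (543,230), lunchbox ≈(324,73), all clear of each other. Next I move over the right-hand group for a close wrist view.

{"api": "drive_tool", "payload": {
  "deltas": [0.3,-0.2,-0.2,0,94,0.6,-0.38,-0.1,0,94,0.6,-0.38,-0.1,0,94,0.6,-0.38,-0.1,0,94,0.6,-0.38,-0.1,0,94,0.6,-0.38,-0.1,0,94,0.6,-0.38,-0.1,0,94,0.6,-0.38,0,0,94,0.6,-0.38,0,0,94,0.6,-0.38,0,0,94,0.5,-0.3,0,0,94,0.3,-0.2,0,0,94,0,0,0,0.7,94,0,0,0,0.8,94,0,0,0,0.7,94,0,0,0,0,94]
}}

```text
time_s: 2.15
eef_pos: [0.5125, -0.2264, 0.2542]
eef_rot: [0.0, 1.0, 0.001, 0.0]
contact_force: [0.1, 0.1, 0.4]
gripper_width: 0.998
```

```bash
cat >> h.py <<'E'
def pose():
    s=ctrl.read_state();q=s["eef_rot"];psi=2*np.arctan2(q[2],q[1]);return s,np.array(s["eef_pos"]),psi
def go(X,psid=None):
    "total move in units: in tool axes as they now stand, and turn units to reach yaw psid (deg)"
    s,p,a=pose();d=(np.array(X)-p)/.06;c,s_=np.cos(a),np.sin(a)
    t=None if psid is None else round((np.degrees(a)-psid)/10,2)
    print("pos",np.round(p,4),"psi",round(np.degrees(a),1),"move",np.round([d[0]*c+d[1]*s_,d[0]*s_-d[1]*c,-d[2]],2),"turn",t,"T",s["time_s"])
E
python3 - <<'E'
from h import *
go([.5,-.25,.25],0)
shot("wrist","w1")
E
```

```text
pos [ 0.5125 -0.2264  0.2542] psi 0.1 move [-0.21  0.39  0.07] turn 0.01 T 2.15
```

View pics/w1.png

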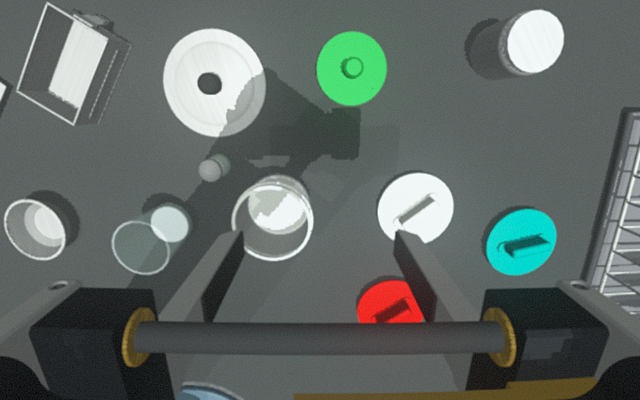

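The wrist view shows: green lid (352,68), knob (352,67); white lid with its bar (397,220)–(437,197); jar rim around (273,220); tumbler rim around (141,247); steel lid with its black knob (209,82); lunchbox (74,64).

Run:
```python
from h import *
c=ctrl.camera_info("wrist");im=cv2.imread("pics/w1.png");hsv=cv2.cvtColor(im,cv2.COLOR_BGR2HSV)
m=cv2.inRange(hsv,(45,80,60),(80,255,255));e=cv2.fitEllipse(max(cv2.findContours(m,0,1)[0],key=cv2.contourArea));print("green",e,ray(c,e[0],.014))
print("gknob",ray(c,(352,67),.039))
m=cv2.inRange(hsv,(0,0,150),(180,60,255));m[:,:370]=0;m[:170]=0;m[250:]=0
e=cv2.fitEllipse(cv2.convexHull(max(cv2.findContours(m,0,1)[0],key=cv2.contourArea)));print("jarlid",e,ray(c,e[0],.014))
a,b=ray(c,(397,222),.04),ray(c,(437,199),.04);print("bar",a,b,np.degrees(np.arctan2(*(a-b)[1::-1])))
def rim(n,l,r,t,b,z):
    print(n,[(np.round(ray(c,p,z)[:2],3)).tolist() for p in(l,r,t,b)])
rim("jar",(233,220),(313,220),(273,180),(273,262),.078)
rim("tum",(112,247),(171,247),(141,222),(141,273),.088)
# predicted rim pixels from top estimates
for n,X,r in(("jar",(.452,-.167,.078),.048),("tum",(.425,-.008,.088),.037)):
    th=np.arange(4)*np.pi/2;print(n,np.round(proj(c,np.c_[X[0]+r*np.cos(th),X[1]+r*np.sin(th),[X[2]]*4])).tolist())
print("canknob",ray(c,(209,82),.038))
s=im[160:290,90:330];cv2.imwrite("pics/c1.png",cv2.resize(s,None,fx=3.2,fy=3.2,interpolation=cv2.INTER_CUBIC))
```

```text
green ((351.12127685546875, 68.0982666015625), (70.3834228515625, 74.60244750976562), 9.573030471801758) [ 0.63830511 -0.26744321  0.014     ]
gknob [ 0.63699885 -0.26602541  0.039     ]
jarlid ((415.2336120605469, 208.76998901367188), (70.92598724365234, 78.38085174560547), 59.01651382446289) [ 0.45219452 -0.36442543  0.014     ]
bar [ 0.44221447 -0.3328572   0.04      ] [ 0.47478341 -0.38376902  0.04      ] 122.6075700798185
jar [[0.459, -0.123], [0.459, -0.22], [0.509, -0.174], [0.402, -0.17]]
tum [[0.426, 0.029], [0.427, -0.046], [0.46, -0.014], [0.39, -0.002]]
jar [[267.0, 188.0], [230.0, 225.0], [271.0, 261.0], [309.0, 226.0]]
tum [[136.0, 220.0], [112.0, 248.0], [146.0, 275.0], [170.0, 248.0]]
canknob [ 0.62046606 -0.09494048  0.038     ]
```

View pics/c1.png

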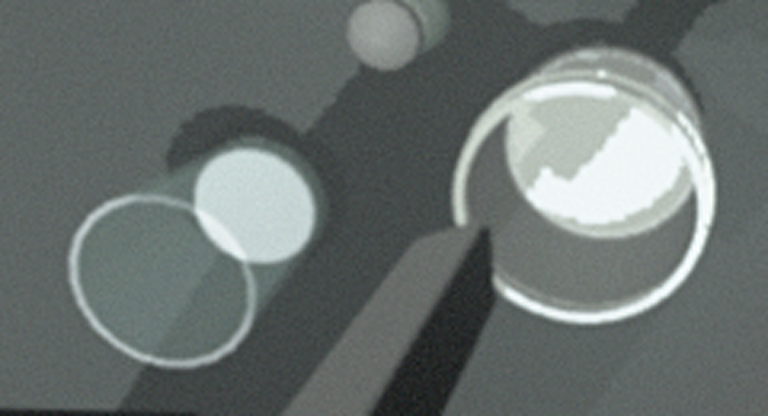

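Tumbler mouth at (.425,-.0075), jar mouth about (.455,-.170), green knob at (.6375,-.267). Now I pick up the green lid.

{"api": "drive_tool", "payload": {
  "deltas": [0.5,0.17,0.3,0,60,0.6,0.2,0.6,0,60,0.6,0.2,0.6,0,60,0.39,0.11,0.6,0,60,0,0,0.6,0,60,0,0,0.4,0,60,0,0,0.3,0,60,0,0,0.28,0,60,0,0,0.2,0,60,0,0,0,0,60,0,0,0,0,10,0,0,0,0,10,0,0,0,0,10,0,0,0,0,10]
}}

```text
time_s: 3.95
eef_pos: [0.638, -0.2683, 0.021]
eef_rot: [0.0, 1.0, -0.0, 0.0]
contact_force: [-0.2, -2.1, 2.3]
gripper_width: 0.25
```

Run:
```python
from h import *
go([.425,-.0075,.2]);shot("wrist","w2")
```

```text
pos [ 0.638  -0.2683  0.021 ] psi -0.0 move [-3.55 -4.35 -2.98] turn None T 3.95
```

View pics/w2.png

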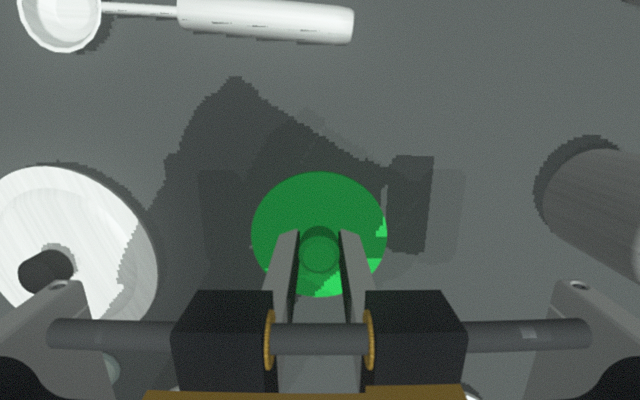

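Gripped at 23.5 mm. Now I lift, carry, and stop above the tumbler.

{"api": "drive_tool", "payload": {
  "deltas": [0,0,-0.2,0,10,0,0,-0.5,0,10,0,0,-0.6,0,10,0,0,-0.6,0,10,-0.2,-0.25,-0.5,0,10,-0.45,-0.55,-0.38,0,10,-0.5,-0.6,-0.2,0,10,-0.5,-0.6,0,0,10,-0.5,-0.6,0,0,10,-0.5,-0.6,0,0,10,-0.45,-0.6,0,0,10,-0.3,-0.4,0,0,10,-0.15,-0.15,0,0,10,0,0,0,0,10,0,0,0,0,10]
}}

```text
time_s: 5.88
eef_pos: [0.4255, -0.008, 0.1998]
eef_rot: [0.0, 1.0, -0.0, 0.0]
contact_force: [-0.3, -0.1, -0.5]
gripper_width: 0.248
```

Run:
```python
from h import *
go([.425,-.0075,.100]);c,im=shot("wrist","w3")
s,p,a=pose();th=np.arange(0,6.28,np.pi/2)
print(np.round(proj(c,np.c_[.425+.037*np.cos(th),-.0075+.037*np.sin(th),[.088]*4])).tolist(), np.round(proj(c,np.c_[p[0]+.044*np.cos(th),p[1]+.044*np.sin(th),[p[2]-.007]*4])).tolist())
```

```text
pos [ 0.4255 -0.008   0.1998] psi -0.1 move [-0.01 -0.01  1.66] turn None T 5.875
[[318.0, 155.0], [279.0, 193.0], [318.0, 229.0], [356.0, 193.0]] [[318.0, 170.0], [250.0, 237.0], [318.0, 296.0], [386.0, 237.0]]
```

View pics/w3.png

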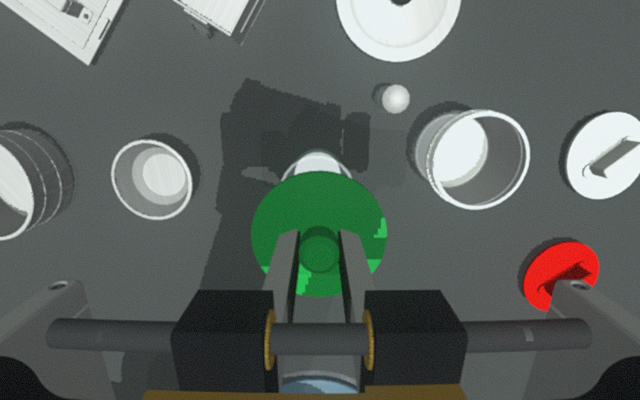

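The tumbler lies under the lid, with its arc centred at x≈318 as predicted. Lowering now, slowing near contact.

{"api": "drive_tool", "payload": {
  "deltas": [0,0,0.3,0,10,0,0,0.4,0,10,0,0,0.3,0,10,0,0,0.2,0,10,0,0,0.15,0,10,0,0,0.1,0,10,0,0,0.08,0,10,0,0,0.06,0,10,0,0,0.04,0,10,0,0,0.03,0,10,0,0,0,0,10]
}}

```text
time_s: 7.3
eef_pos: [0.4249, -0.0072, 0.0998]
eef_rot: [-0.0, 1.0, -0.0, -0.0]
contact_force: [-0.8, 0.1, -0.3]
gripper_width: 0.247
```

Run:
```python
from h import *
go([.425,-.0075,.099]);s=pose()[0];print(s["contact_force"],s["wrist_torque"])
c=np.load if 0 else None
```

```text
pos [ 0.4249 -0.0072  0.0998] psi -0.0 move [0.   0.   0.01] turn None T 7.3
[-0.77115295  0.10642945 -0.30303806] [ 0.08021851 -0.02440416  0.01582482]
```

{"api": "drive_tool", "payload": {
  "deltas": [0,0,0.015,0,10,0,0,0.01,0,10,0,0,0,0,10]
}}

```text
time_s: 7.68
eef_pos: [0.4253, -0.0073, 0.0991]
eef_rot: [0.0, 1.0, -0.0, 0.0]
contact_force: [-3.2, 0.2, 5.4]
gripper_width: 0.25
```

{"api": "drive_tool", "payload": {
  "deltas": [0,0,0,0,50,0,0,0,0,50,0,0,-0.15,0,50,0,0,-0.4,0,50,0,0,-0.5,0,50,0,0.2,-0.5,0,50,0.05,0.5,-0.1,0,50,0.1,0.7,0,0,50,0.1,0.8,0,0,50,0.1,0.8,0,0,50,0.1,0.8,0,0,50,0,0.8,0,0,50,0,0.7,0,0,50,0,0.45,0,0,50,0,0.2,0,0,50,0,0,0,0.5,50,0,0,0,0.9,50,0,0,0,0.9,50,0,0,0,0.9,50,0,0,0,0.9,50]
}}

```text
time_s: 10.18
eef_pos: [0.452, -0.3635, 0.1977]
eef_rot: [-0.0, 0.936, -0.352, 0.0]
contact_force: [-0.6, 0.3, 0.2]
gripper_width: 0.531
```

{"api": "drive_tool", "payload": {
  "deltas": [0,0,0,0.9,50,0,0,0,0.74,50,0,0,0,0,50]
}}

```text
time_s: 10.55
eef_pos: [0.452, -0.3636, 0.1976]
eef_rot: [-0.0, 0.878, -0.479, 0.0]
contact_force: [0.2, 0.3, -0.3]
gripper_width: 0.529
```

Run:
```python
from h import *
go([.4522,-.3644,.022],-57.4)
c,im=shot("wrist","w4");ct,it=shot("top");cs,isc=shot("scene")
L=.04;a=np.radians(122.6)
cv2.imwrite("pics/m4.png",np.hstack([cv2.resize(im,(480,300)),cv2.resize(isc[150:250,270:376],(318,300))]))
```

```text
pos [ 0.452  -0.3636  0.1976] psi -57.3 move [0.01 0.01 2.93] turn 0.01 T 10.55
```

View pics/m4.png

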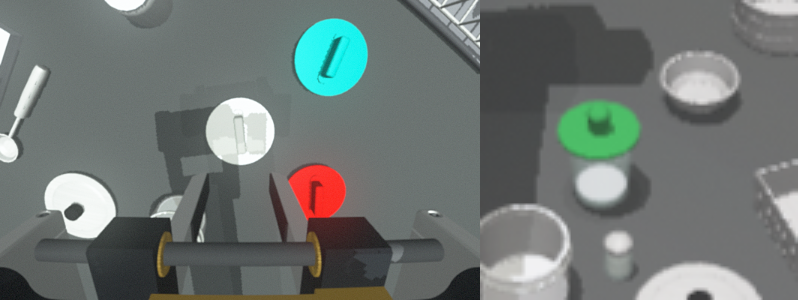

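Scene part: the green lid sits level on the tumbler. Wrist part: the white lid is at (240,131), its bar tilted a little, so I need a closer look.

Run:
```python
from h import *
im=cv2.imread("pics/w4.png")[120:230,260:380]
cv2.imwrite("pics/c4.png",cv2.resize(im,None,fx=4,fy=4,interpolation=cv2.INTER_CUBIC))
```

```text
(no output)
```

View pics/c4.png

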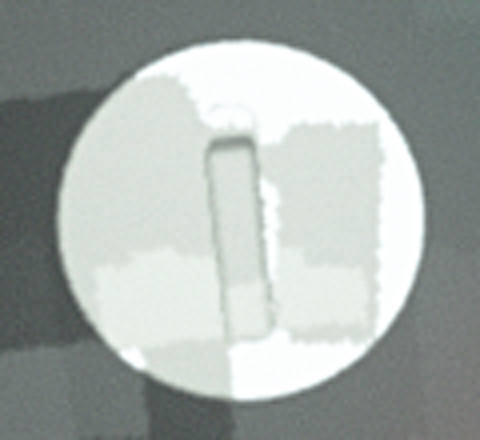

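The bar's top runs from crop (231,145) to (250,335), i.e. pixels (317.8,156.2) to (322.5,203.8).

Run:
```python
from h import *
c=ctrl.camera_info("wrist")
a,b=ray(c,(317.8,156.2),.04),ray(c,(322.5,203.8),.04);d=a-b
ps=np.degrees(np.arctan2(d[1],d[0]));print((a+b)/2,np.linalg.norm(d),ps)
print(ray(c,(260+241/4,120+220/4),.014))
go(np.r_[((a+b)/2)[:2],.022],ps)
```

```text
[ 0.45043297 -0.36628531  0.04      ] 0.054351776795091546 -51.71340914799493
[ 0.4504617  -0.36665742  0.014     ]
pos [ 0.4519 -0.3639  0.1975] psi -57.3 move [0.02 0.04 2.92] turn -0.56 T 10.7
```

{"api": "drive_tool", "payload": {
  "deltas": [0.02,0.04,0.2,0,50,0,0,0.5,-0.56,50,0,0,0.6,0,50,0,0,0.6,0,50,0,0,0.4,0,50,0,0,0.3,0,50,0,0,0.2,0,50,0,0,0.12,0,50,0,0,0,0,50,0,0,0,0,5,0,0,0,0,5,0,0,0,0,5,0,0,0,0,5]
}}

```text
time_s: 12.32
eef_pos: [0.4507, -0.3667, 0.0224]
eef_rot: [0.0, 0.9, -0.437, 0.0]
contact_force: [-0.4, -0.1, 0.5]
gripper_width: 0.142
```

Run:
```python
from h import *
c=ctrl.camera_info("wrist")
go([.4553,-.170,.18]);
# jar from w3 (camera pose at TCP (.4255,-.008,.1998), psi 0): rebuild by transform
import numpy as np
s,p,a=pose()
R=np.array(c["R"]);t=np.array(c["t"]);o=-R.T@t
def Rz(x):return np.array([[np.cos(x),-np.sin(x),0],[np.sin(x),np.cos(x),0],[0,0,1]])
Q=Rz(-.001-a);c3=dict(c);c3["R"]=R@Q.T;o3=np.array([.4255,-.008,.1998])+Q@(o-p);c3["t"]=-c3["R"]@o3
for q in((428,160),(530,160),(479,110),(479,209)):print(np.round(ray(c3,q,.078),4))
```

```text
pos [ 0.4507 -0.3667  0.0224] psi -51.8 move [-2.53 -2.09 -2.63] turn None T 12.325
[ 0.456  -0.1155  0.078 ]
[ 0.4567 -0.2188  0.078 ]
[ 0.5039 -0.1599  0.078 ]
[ 0.4054 -0.1739  0.078 ]
```

Gripped at 13.3 mm. Jar mouth refined to (.455,-.168).

{"api": "drive_tool", "payload": {
  "deltas": [0,0,-0.2,0,5,0,0,-0.5,0,5,0,0,-0.6,0,5,0,0,-0.6,0,5,-0.16,-0.11,-0.53,0,5,-0.4,-0.33,-0.2,0,5,-0.5,-0.42,0,0,5,-0.5,-0.42,0,0,5,-0.5,-0.42,0,0,5,-0.3,-0.25,0,0,5,-0.2,-0.16,0,0,5,0,0,0,0,5,0,0,0,0,5]
}}

```text
time_s: 13.95
eef_pos: [0.4551, -0.1683, 0.1802]
eef_rot: [0.0, 0.899, -0.437, 0.0]
contact_force: [-0.0, 0.4, 0.1]
gripper_width: 0.145
```

Run:
```python
from h import *
go([.455,-.168,.0904])
```

```text
pos [ 0.4551 -0.1683  0.1802] psi -51.8 move [-0.  -0.   1.5] turn None T 13.95
```

{"api": "drive_tool", "payload": {
  "deltas": [0,0,0.3,0,5,0,0,0.4,0,5,0,0,0.25,0,5,0,0,0.15,0,5,0,0,0.1,0,5,0,0,0.08,0,5,0,0,0.07,0,5,0,0,0.06,0,5,0,0,0.04,0,5,0,0,0.03,0,5,0,0,0,0,5]
}}

```text
time_s: 15.32
eef_pos: [0.455, -0.1675, 0.0911]
eef_rot: [-0.0, 0.9, -0.437, -0.0]
contact_force: [0.1, -0.3, -0.2]
gripper_width: 0.144
```

{"api": "drive_tool", "payload": {
  "deltas": [0,0,0.015,0,5,0,0,0.01,0,5,0,0,0,0,5]
}}

```text
time_s: 15.7
eef_pos: [0.4552, -0.1677, 0.0904]
eef_rot: [0.0, 0.9, -0.437, 0.0]
contact_force: [-1.5, 0.7, 4.8]
gripper_width: 0.146
```

{"api": "drive_tool", "payload": {
  "deltas": [0,0,0,0,40,0,0,0,0,40,0,0,-0.15,0,40,0,0,-0.4,-0.2,50,0,0,-0.5,-0.8,50,0,0,-0.6,-0.9,50,0,0,-0.2,-0.9,50,0,0,0,-0.9,50,0,0,0,-0.9,50,0,0,0,-0.58,50,0.3,-0.12,0,0,50,0.55,-0.25,0,0,50,0.6,-0.26,0,0,50,0.6,-0.26,0,0,50,0.45,-0.2,0,0,50,0.25,-0.12,0,0,50,0,0,0,0,50,0,0,0,0,50]
}}

```text
time_s: 17.95
eef_pos: [0.6194, -0.0954, 0.2007]
eef_rot: [0.0, 1.0, -0.0, -0.0]
contact_force: [0.3, -0.9, 0.3]
gripper_width: 0.531
```

Run:
```python
from h import *
go([.6205,-.095,.024],0)
c,im=shot("wrist","w5");cs,isc=shot("scene","s5")
cv2.imwrite("pics/m5.png",np.hstack([cv2.resize(im,(480,300)),cv2.resize(isc[190:290,240:346],(318,300))]))
```

```text
pos [ 0.6194 -0.0954  0.2007] psi -0.0 move [ 0.02 -0.01  2.95] turn -0.0 T 17.95
```

View pics/m5.png

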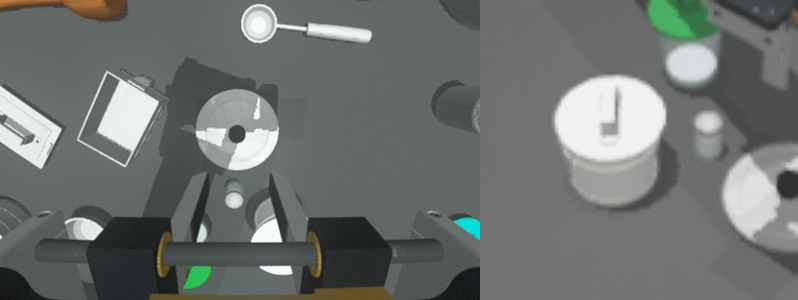

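The jar lid sits level. The canister lid's knob is near full-resolution (316,177).

Run:
```python
from h import *
im=cv2.imread("pics/w5.png");c=ctrl.camera_info("wrist")
m=(im.max(2)<60).astype(np.uint8)*255;m[:155]=0;m[200:]=0;m[:,:290]=0;m[:,345:]=0
k=max(cv2.findContours(m,0,1)[0],key=cv2.contourArea);r=cv2.boundingRect(k);print(r)
q=ray(c,(r[0]+r[2]/2,r[1]+r[3]/2),.032);print(q);print(ray(c,(316,173),.014))
go([q[0],q[1],.024],0)
# lunchbox & lid corners rough
for n,p,z in(("lb",(164,157),.05),):print(n,ray(c,p,z))
```

```text
(325, 182, 1, 1)
[ 0.61476221 -0.10372726  0.032     ]
[ 0.62190128 -0.09273226  0.014     ]
pos [ 0.6193 -0.0955  0.2008] psi -0.1 move [-0.08  0.14  2.95] turn -0.01 T 18.05
lb [0.64785332 0.07017682 0.05      ]
```

Knob threshold failed; from the hand-read pixel the axis is at about (.6205,-.0925), which agrees with the earlier estimates to 3 mm.

{"api": "drive_tool", "payload": {
  "deltas": [0.02,-0.05,0.25,0,60,0,0,0.6,0,60,0,0,0.6,0,60,0,0,0.6,0,60,0,0,0.4,0,60,0,0,0.25,0,60,0,0,0.15,0,60,0,0,0.1,0,60,0,0,0,0,60,0,0,0,0,10,0,0,0,0,10,0,0,0,0,10,0,0,0,0,10]
}}

```text
time_s: 19.68
eef_pos: [0.6213, -0.092, 0.0238]
eef_rot: [0.0, 1.0, -0.0, 0.0]
contact_force: [-0.6, 0.5, 0.7]
gripper_width: 0.267
```

Run:
```python
from h import *
go([.425,.30,.2]);c,im=shot("wrist","w6")
```

```text
pos [ 0.6213 -0.092   0.0238] psi -0.0 move [-3.27 -6.53 -2.94] turn None T 19.675
```

View pics/w6.png

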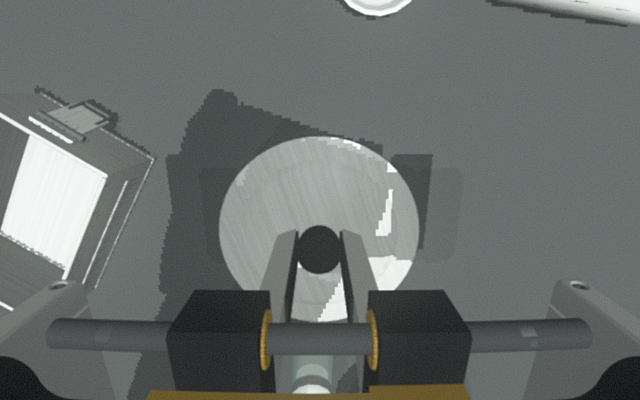

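Knob gripped centrally at about 25 mm. Lift and stop beside the canister for a look.

{"api": "drive_tool", "payload": {
  "deltas": [0,0,-0.2,0,10,0,0,-0.5,0,10,0,0,-0.6,0,10,0,0,-0.6,0,10,-0.1,-0.2,-0.6,0,10,-0.3,-0.5,-0.4,0,10,-0.45,-0.7,0,0,10,-0.45,-0.7,0,0,10,-0.45,-0.7,0,0,10,-0.45,-0.7,0,0,10,-0.45,-0.7,0,0,10,-0.35,-0.55,0,0,10,-0.2,-0.3,0,0,10,-0.07,-0.15,0,0,10,0,0,0,0,10]
}}

```text
time_s: 21.6
eef_pos: [0.4252, 0.2202, 0.198]
eef_rot: [0.0, 1.0, 0.0, 0.0]
contact_force: [0.3, -0.7, -1.8]
gripper_width: 0.267
```

Run:
```python
from h import *
go([.425,.361,.2]);c,im=shot("wrist","w7")
th=np.arange(4)*np.pi/2
print(np.round(proj(c,np.c_[.425+.06*np.cos(th),.361+.06*np.sin(th),[.068]*4])).tolist())
```

```text
pos [0.4252 0.2202 0.198 ] psi 0.0 move [-0.   -2.35 -0.03] turn None T 21.6
[[175.0, 129.0], [126.0, 188.0], [189.0, 241.0], [239.0, 188.0]]
```

View pics/w7.png

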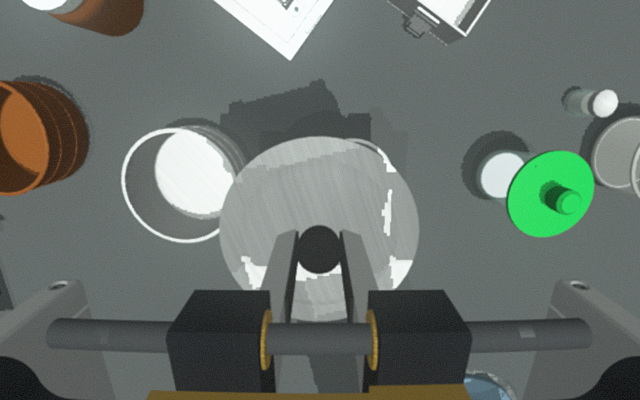

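Canister rim's left edge at x=121, top y=127, bottom y=241, i.e. about 4 mm further left than predicted; I take (.426,.364).

{"api": "drive_tool", "payload": {
  "deltas": [0.01,-0.2,0,0,10,0,-0.5,0,0,10,0,-0.6,0,0,10,0,-0.6,0,0,10,0,-0.35,0,0,10,0,-0.15,0,0,10,0,0,0.3,0,10,0,0,0.5,0,10,0,0,0.4,0,10,0,0,0.25,0,10,0,0,0.12,0,10,0,0,0,0,10]
}}

```text
time_s: 23.15
eef_pos: [0.4258, 0.3638, 0.1033]
eef_rot: [0.0, 1.0, -0.0, -0.0]
contact_force: [1.3, -0.5, -1.6]
gripper_width: 0.27
```

Run:
```python
from h import *
go([.426,.364,.0818])
```

```text
pos [0.4258 0.3638 0.1033] psi -0.0 move [ 0.   -0.    0.36] turn None T 23.15
```

{"api": "drive_tool", "payload": {
  "deltas": [0,0,0.08,0,10,0,0,0.07,0,10,0,0,0.06,0,10,0,0,0.05,0,10,0,0,0.05,0,10,0,0,0.03,0,10,0,0,0.02,0,10,0,0,0,0,10]
}}

```text
time_s: 24.15
eef_pos: [0.4258, 0.3641, 0.0819]
eef_rot: [-0.0, 1.0, -0.0, 0.0]
contact_force: [-0.8, 1.1, -0.8]
gripper_width: 0.266
```

{"api": "drive_tool", "payload": {
  "deltas": [0,0,0.015,0,10,0,0,0,0,10]
}}

```text
time_s: 24.4
eef_pos: [0.4258, 0.3641, 0.0818]
eef_rot: [0.0, 1.0, -0.0, 0.0]
contact_force: [-2.6, -1.4, 6.1]
gripper_width: 0.268
```

Canister lid is home (6 N contact at the predicted height). Release and go to the lunchbox lid.

{"api": "drive_tool", "payload": {
  "deltas": [0,0,0,0,50,0,0,0,0,50,0,0,-0.15,0,50,0,0,-0.4,0,50,0,0,-0.6,0,50,0.2,0.1,-0.5,0,50,0.5,0.25,-0.3,0,50,0.7,0.3,0,0,50,0.7,0.3,0,0,50,0.6,0.3,0,0,50,0.4,0.2,0,0,50,0.2,0.1,0,0,50,0,0,0,-0.6,50,0,0,0,-0.9,50,0,0,0,-0.9,50,0,0,0,-0.9,50,0,0,0,-0.9,50,0,0,0,-0.7,50,0,0,0,-0.3,50,0,0,0,0,50]
}}

```text
time_s: 26.9
eef_pos: [0.6233, 0.2715, 0.1983]
eef_rot: [-0.0, 0.899, 0.438, 0.0]
contact_force: [-1.2, -0.4, 0.3]
gripper_width: 0.532
```

Run:
```python
from h import *
go([.626,.271,.2],52)
c,im=shot("wrist","w8");cs,isc=shot("scene","s8")
cv2.imwrite("pics/m8.png",np.hstack([cv2.resize(im[60:300,120:500],(570,360)),cv2.resize(isc[110:230,320:396],(228,360))]))
```

```text
pos [0.6233 0.2715 0.1983] psi 52.0 move [ 0.02  0.04 -0.03] turn -0.0 T 26.9
```

View pics/m8.png

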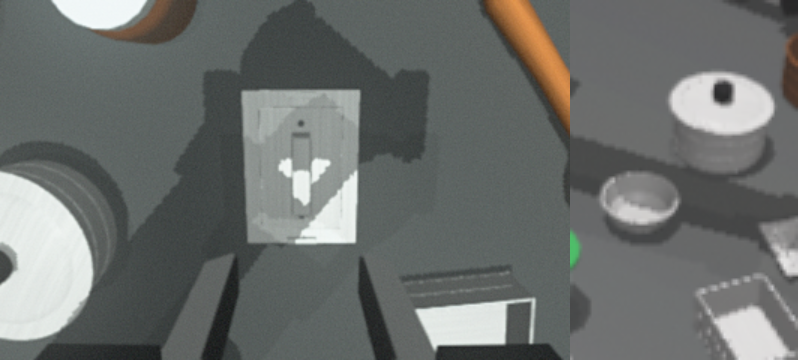

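The canister lid sits level. The lunchbox lid is aligned with the tool, with bar ends at full-resolution (320.7,148.7) and (321.3,204).

Run:
```python
from h import *
c=ctrl.camera_info("wrist")
a,b=ray(c,(320.7,148.7),.04),ray(c,(321.3,204),.04);d=a-b
ps=np.degrees(np.arctan2(d[1],d[0]));print((a+b)/2,np.linalg.norm(d),ps)
q=[ray(c,(120+x/1.5,60+y/1.5),.013) for x,y in((242,90),(361,90),(358,243),(247,243))];print(np.round(q,4),np.mean(q,0))
go(np.r_[((a+b)/2)[:2],.022],ps)
# lunchbox from w1-like top crop corners, rim z=.05
ct=ctrl.camera_info("top");k=[ray(ct,(190+x/3,135+y/3),.05) for x,y in((322,14),(378,47),(327,133),(270,97))];print(np.round(k,3),np.mean(k,0))
```

```text
[0.62795058 0.27332263 0.04      ] 0.06255650423790338 52.71375104229756
[[0.6296 0.3484 0.013 ]
 [0.7005 0.293  0.013 ]
 [0.626  0.1941 0.013 ]
 [0.5534 0.2508 0.013 ]] [0.62735169 0.271566   0.013     ]
pos [0.6234 0.2713 0.1982] psi 52.0 move [0.07 0.04 2.94] turn -0.07 T 27.0
[[0.711 0.08  0.05 ]
 [0.672 0.015 0.05 ]
 [0.57  0.075 0.05 ]
 [0.613 0.141 0.05 ]] [0.64169476 0.07786138 0.05      ]
```

{"api": "drive_tool", "payload": {
  "deltas": [0.06,0.03,0.25,-0.05,50,0,0,0.6,0,50,0,0,0.6,0,50,0,0,0.6,0,50,0,0,0.4,0,50,0,0,0.25,0,50,0,0,0.15,0,50,0,0,0.1,0,50,0,0,0,0,50,0,0,0,0,5,0,0,0,0,5,0,0,0,0,5,0,0,0,0,5,0,0,-0.2,0,5,0,0,-0.5,0,5,0,0,-0.6,0,5,0,0,-0.6,0,5,0,0,-0.6,0,5,0,0,-0.4,0,5,0,0,0,0,5]
}}

```text
time_s: 29.5
eef_pos: [0.6287, 0.2731, 0.1982]
eef_rot: [0.001, 0.897, 0.442, 0.003]
contact_force: [0.1, 0.6, -2.0]
gripper_width: 0.145
```

Run:
```python
from h import *
go([.64,.22,.2],-31)
```

```text
pos [0.6287 0.2731 0.1982] psi 52.5 move [-0.59  0.69 -0.03] turn 8.35 T 29.5
```

{"api": "drive_tool", "payload": {
  "deltas": [0,0,0,0.4,5,0,0,0,0.8,5,0,0,0,0.9,5,0,0,0,0.9,5,0,0,0,0.9,5,0,0,0,0.9,5,0,0,0,0.9,5,0,0,0,0.9,5,0,0,0,0.9,5,0,0,0,0.6,5,0,0,0,0.25,5,0,0,0,0,5]
}}

```text
time_s: 31.0
eef_pos: [0.6264, 0.2725, 0.1932]
eef_rot: [0.001, 0.964, -0.267, -0.001]
contact_force: [-0.0, -0.8, -1.5]
gripper_width: 0.146
```

Run:
```python
from h import *
go([.64,.078,.2],-31)
shot("wrist","w9")
```

```text
pos [0.6264 0.2725 0.1932] psi -31.0 move [ 1.86  2.66 -0.11] turn 0.0 T 31.0
```

View pics/w9.png

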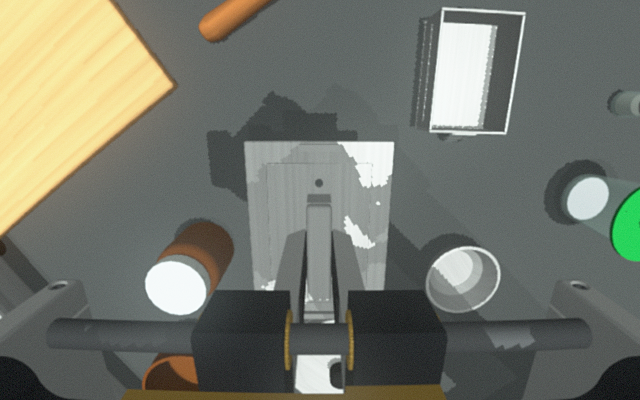

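The lunchbox rim corners are at (443,8), (525,13), (508,134), (431,131); the lid is held squarely.

Run:
```python
from h import *
c=ctrl.camera_info("wrist")
k=np.array([ray(c,p,.05) for p in((443,8),(525,13),(508,134),(431,131))])[:,:2];m=k.mean(0)
print(np.round(k,4),m,[round(float(np.linalg.norm(k[i]-k[i-1])),3) for i in range(4)])
for a,b in((k[0],k[3]),(k[1],k[2]),(k[0],k[1]),(k[3],k[2])):d=a-b;print(np.degrees(np.arctan2(d[1],d[0])))
# top-view corners, edges
go([m[0],m[1],.18],-31)
```

```text
[[0.7123 0.0847]
 [0.6698 0.0168]
 [0.5714 0.0756]
 [0.6153 0.1445]] [0.64220089 0.08039053] [0.114, 0.08, 0.115, 0.082]
-31.65488210935018
-30.898367281421063
57.925129659757864
57.51779806516536
pos [0.6266 0.2725 0.1935] psi -31.0 move [1.87 2.61 0.22] turn 0.0 T 31.05
```

{"api": "drive_tool", "payload": {
  "deltas": [0.14,0.2,0,0,5,0.35,0.5,0,0,5,0.42,0.6,0,0,5,0.42,0.6,0,0,5,0.35,0.45,0,0,5,0.2,0.27,0,0,5,0,0,0.2,0.07,5,0,0,0.4,0,5,0,0,0.5,0,5,0,0,0.4,0,5,0,0,0.2,0,5,0,0,0.1,0,5,0,0,0,0,5,0,0,0,0,5]
}}

```text
time_s: 32.8
eef_pos: [0.6438, 0.08, 0.0881]
eef_rot: [-0.0, 0.962, -0.273, 0.001]
contact_force: [0.6, -0.2, -1.3]
gripper_width: 0.146
```

Run:
```python
from h import *
go([.642,.0795,.0615],-31.7)
print(np.round(pose()[0]["eef_rot"],4))
```

```text
pos [0.6438 0.08   0.0881] psi -31.7 move [-0.02  0.02  0.44] turn -0.0 T 32.8
[-2.000e-04  9.620e-01 -2.732e-01  9.000e-04]
```

{"api": "drive_tool", "payload": {
  "deltas": [-0.02,0.02,0.1,0,5,0,0,0.08,0,5,0,0,0.06,0,5,0,0,0.05,0,5,0,0,0.04,0,5,0,0,0.03,0,5,0,0,0.03,0,5,0,0,0,0,5]
}}

```text
time_s: 33.8
eef_pos: [0.6413, 0.0795, 0.0634]
eef_rot: [0.0, 0.962, -0.273, -0.0]
contact_force: [0.2, 0.4, -1.6]
gripper_width: 0.149
```

{"api": "drive_tool", "payload": {
  "deltas": [0,0,0.02,0,5,0,0,0.02,0,5,0,0,0,0,5]
}}

```text
time_s: 34.17
eef_pos: [0.6415, 0.0796, 0.0613]
eef_rot: [-0.0, 0.962, -0.273, 0.0]
contact_force: [0.8, 0.0, -1.3]
gripper_width: 0.144
```

{"api": "drive_tool", "payload": {
  "deltas": [0,0,0.015,0,5,0,0,0.01,0,5,0,0,0,0,5]
}}

```text
time_s: 34.55
eef_pos: [0.6416, 0.0796, 0.0611]
eef_rot: [-0.0, 0.962, -0.273, 0.0]
contact_force: [-3.8, 0.6, 6.0]
gripper_width: 0.151
```

Contact at the predicted height. Release, retreat and check.

{"api": "drive_tool", "payload": {
  "deltas": [0,0,0,0,40,0,0,0,0,40,0,0,-0.15,0,40,0,0,-0.4,0,40,0,0,-0.7,0,40,0,0,-0.8,0,40,-0.2,0.2,-0.8,0,40,-0.5,0.5,-0.5,0,40,-0.6,0.6,-0.2,0,40,-0.6,0.6,0,0,40,-0.6,0.6,0,0,40,-0.5,0.5,0,0,40,-0.2,0.2,0,0,40,0,0,0,0,40,0,0,0,0,40]
}}

```text
time_s: 36.42
eef_pos: [0.3776, 0.0171, 0.2731]
eef_rot: [-0.0, 0.962, -0.273, 0.0]
contact_force: [-0.3, -0.3, 0.1]
gripper_width: 0.424
```

Run:
```python
from h import *
c,w=shot("wrist","w10");_,s=shot("scene","s10");ct,t=shot("top","t10")
a=cv2.resize(s[110:300,230:450],(660,570),interpolation=cv2.INTER_CUBIC)
cv2.imwrite("pics/f1.png",a)
cv2.imwrite("pics/f2.png",np.vstack([cv2.resize(t[130:250,130:490],(780,260)),cv2.resize(w,(512,320))[:, :].repeat(1,0) if 0 else cv2.copyMakeBorder(cv2.resize(w,(512,320)),0,0,0,268,0)]))
for n in"xyz":pass
```

```text
(no output)
```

View pics/f1.png

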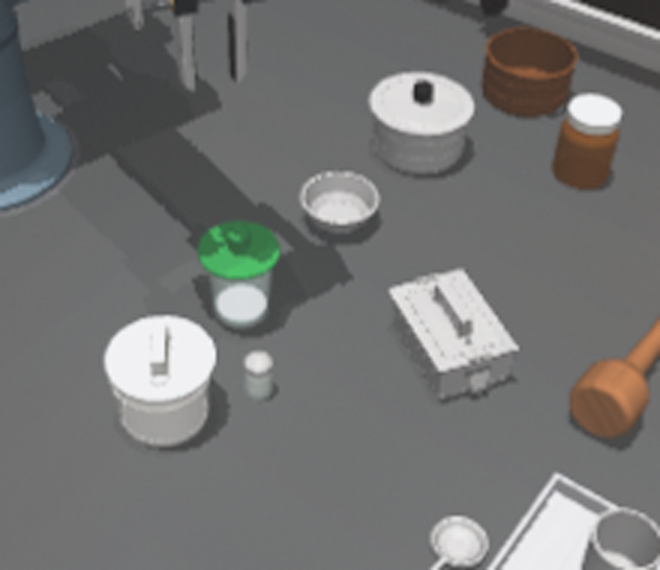

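View pics/f2.png

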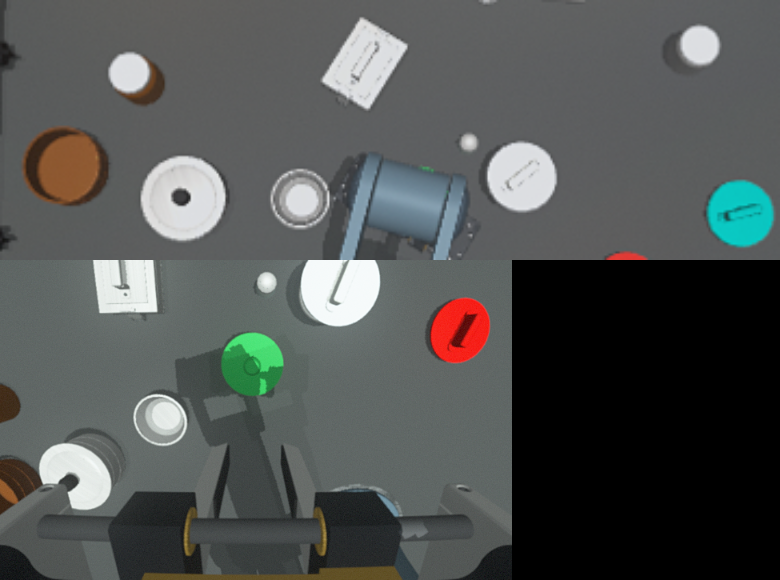

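All four lids look home and level (in the scene crop: green (239,250), jar (160,358), canister (422,100), lunchbox (453,318)). The bowl, shaker and decoys are where they were, and the gripper is clear.

```bash
python3 -c "
from workcell import ctrl
print(ctrl.sign_off())"
```

```text
the job is handed in; nothing more can be done
None
```

All four lids are on their containers. I placed them in the order asked (green on the tumbler, white on the jar, round steel on the canister, rectangular on the lunchbox) and handed the job in at about 36.6 s of the 115 s allowed.

- **Seating:** each lid met its rim at about the predicted height, with 5–6 N of contact, before I let go. Readings at the stops stayed within that; I did not log forces during the moves.
- **Final pictures:** the last scene, top and wrist views show all four lids home and level by eye. The containers, bowl, shaker, red and turquoise lids and brown pot show no visible shift. In the top view the arm partly hid the tumbler, so the green lid was checked in the scene and wrist views.
- **What failed or disagreed:**
  - The colour threshold for the canister lid's knob failed, so I read its position by hand; that was within 3 mm of the earlier estimates.
  - The first reading of the jar lid's grip-bar angle was about 6° off, and I corrected it from a closer view before gripping.
  - Top and wrist views differed by 2–5 mm on the jar, canister and lunchbox mouths, so I used values between the two.

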